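Set out the check-in desk of a testing station

TASK

Set out the check-in desk: on the sloping kit stand lay the blue-banded carton flat on the slope, lengthwise and centred, with its end right back against the backstop, and the yellow-banded carton squarely on top of it, also back against the backstop. Stand the white bottle with the green cap on the table close to the clipboard's left edge as seen from the robot (about 2 to 3 cm from it, level with the middle of that edge), and the steel paperweight upright in the middle of the forms on the clipboard. Leave the red-banded carton and the card reader where they are, and let go of everything.

Things in the scene. Friction and masses are not known exactly. Their poses are not given: they have to be found in the camera images.
- blue_carton: test-kit carton, white with a broad blue band: a box of 90 x 56 x 46 mm (x, y, z), 0.1 to 0.2 kg, starting flat on the table; its origin is the centre of its underside, x along its 90 mm length, z up
- yellow_carton: test-kit carton, white with a broad yellow band: a box of 90 x 56 x 46 mm (x, y, z), 0.1 to 0.2 kg, starting flat on the table; its origin is the centre of its underside, x along its 90 mm length, z up
- red_carton: test-kit carton, white with a broad red band, same size as the others (90 x 56 x 46 mm; origin at the centre of its underside); it stays where it is
- bottle: upright white bottle with a green cap and green label, 46 mm in diameter, 100 mm tall, narrower at the cap, 0.1 to 0.17 kg; origin at the centre of its underside, z up. Its straight body reaches from the foot to about 60 mm up
- paperweight: steel disc 54 mm in diameter and 16 mm thick with a black cylindrical knob 28 mm in diameter on it, from 22 to 54 mm above the underside; 0.2 to 0.35 kg; origin at the centre of its underside, z up
- card_reader: black card reader with a pale screen and grey keys, 85 x 58 x 18 mm; origin at the centre of its underside; it stays where it is
- slope: fixed kit stand: white floor rising away from the robot at 0.24 rad, 120 mm long, 100 wide, no side walls, from a backstop (80 mm high, 6 thick, 100 wide, square to it) at its low end, on the robot's side. Origin: where floor's upper face meets the backstop's face, mid width, 23 mm over the table. x up the slope away from the backstop, y left along it, z square to the floor. Foot 130 x 100 mm
- clipboard: brown clipboard with a stack of white forms, fixed, lying flat: 120 mm in x by 180 mm in y, origin at the centre of its underside. x points away from the robot to the steel clip (covers x over 45 mm, 20 mm high), y to the left edge (at y = 90 mm), z up. The forms' top face is 12 mm above the origin
Things that resemble listed ones, but are neither listed nor needed, are in the scene too. Leave any black, pink or turquoise look-alike of the blue_carton alone.

How it is judged (in metres and radians):
At the end, for the whole second after the job is handed in: Blue carton flat on the slope, yellow squarely on it, both within 7 mm of the backstop, 15 mm of mid width. Bottle upright left of the clipboard: gap 1 to 57 mm, within 30 mm of mid edge. Paperweight within 18 mm of the forms' middle. All released, at rest; red carton, reader within 20 mm (x of blue_carton in the frame of slope between 0.04 and 0.052 m and y of blue_carton in the frame of slope between -0.015 and 0.015 m and z of blue_carton in the frame of slope between -0.004 and 0.005 m and angle between the x axis of each of blue_carton, yellow_carton and the x axis of slope, either way round below 0.15 rad and angle between the z axis of each of blue_carton, yellow_carton and the z axis of slope, either way round below 0.08 rad and angle between each of blue_carton, yellow_carton's own z axis and vertical below 0.6 rad and x of yellow_carton in the frame of slope between 0.04 and 0.052 m and y of yellow_carton in the frame of slope between -0.015 and 0.015 m and z of yellow_carton in the frame of slope between 0.042 and 0.051 m and y of bottle in the frame of clipboard between 0.114 and 0.17 m and x of bottle in the frame of clipboard between -0.03 and 0.03 m and height (world z) of bottle below 0.006 m and angle between each of bottle, paperweight's own z axis and vertical below 0.1 rad and x of paperweight in the frame of clipboard between -0.018 and 0.018 m and y of paperweight in the frame of clipboard between -0.018 and 0.018 m and z of paperweight in the frame of clipboard between 0.008 and 0.016 m and linear speed of each of blue_carton, yellow_carton, bottle, paperweight below 0.02 m/s and contact force between each of blue_carton, yellow_carton, bottle, paperweight and the fingers below 0.1 N and distance of each of red_carton, card_reader from where it was at the start of the episode below 0.02 m); the robot touches nothing.
It fails at once if the red carton is pushed away or lifted (distance of red_carton from where it was at the start of the episode above 0.02 m).
It fails at once if the card reader is pushed away or lifted (distance of card_reader from where it was at the start of the episode above 0.02 m).
It also fails if it takes over 128 s, if anything falls off the work surface, if the arm or the gripper's body presses on something with over 40 N, if the wrist force passes 120 N, or if a joint passes its speed limit or range.

ROBOT

A 6-joint arm with a two-finger parallel gripper is mounted at the origin on the work surface. World frame = base frame: x ahead of the robot, y to its left, z up, the work surface at z = 0. Lengths are in mm, angles in rad, forces in N, time in s.
With the tool pointing down it reaches from about 350 to 875 mm from the base axis. Payload 4.2 kg.
Tool frame: the origin (TCP) lies at the very end of the fingers, on their centre line; the grasp point (between the pads) lies 19 mm behind it; z points along the fingers, y is the direction in which the jaws open and shut (so a half turn about z gives the same grasp; the last joint's range is limited). The gripper opens to 85 mm and grips with 20 to 120 N. Pads are 22 mm wide; open, the fingers measure 114 mm over their backs; the gripper's body (76 mm by 85 mm) begins 54 mm behind the grasp point. The pads swing forward as they close: fully open they stand 13 mm farther back than shut.
Start: joints at [1.494, 0.385, 0.008, 0, -1.194, -0.259], TCP at [205.92, 590.081, 231.312] pointing down, gripper open.
Joint ranges: [-3.14, 3.14], [-1.21, 2.06], [-1.07, 1.41], [-3.16, 2.05], [-2.99, -0.16], [-3.1, 3.1]. Speed limits (rad/s): [2.79, 2.79, 3.14, 3.14, 3.14, 3.14].

INTERFACE

Orientations are given as a unit quaternion [x, y, z, w].
In Python, from bench import arm, optics, job gives the robot as it stands.
- The arm moves only by the tool send_rows, never from a script. Its argument "steps" is a list that holds one entry, the list of rows, each a list of 5 numbers: the shift along the tool's x, y, z in cm, then the turn about the tool's z in rad, then the opening, from 0 (shut) to 1 (fully open). A call has 1 to 10 rows; each row shifts and turns the pose as measured when the row begins, along the tool's axes as they then stand; what a row does not reach is not made up. A row lasts 1/12 s, in which the tool goes at most 41.7 mm and 7.16 degrees, less where a joint would pass 70% of its speed; a pose out of reach is approached as far as the arm can. A call with a gripper value outside its range is refused whole. The fingers move at their own pace and stop on an object; the grip force is fixed at half the most. Time passes only in rows, so rows that do not move let the fingers close. It gives the time, the measured TCP pose, the force and the opening at its end, in the units of the state.
- arm.read_state(): the state, without advancing time (a new reading comes with each control period).
- optics.get_image(name): name is "side" or "top"; returns (picture, depth): 384x512x3 uint8, blue, green, red; 384x512 float32, mm along the optical axis (not along the pixel's ray), 0 where there is no reading.
- optics.get_calibration(name): a dict with "K" (3x3 intrinsics, pixels), "rvec" (rotation vector, rad) and "tvec" (3), from world to camera coordinates, as OpenCV has them. Camera axes: x right, y down, z forward; pixel columns grow to the right and rows downward; lengths in mm; the calibration is good to about 2 mm. A picture is of the moment at which its call begins. get_calibration takes no time and is no camera call.
- job.job_done(): hands the job in, once; it reports no verdict.
The state is a dict: "clock": time; "joints": joint angles; "joint_vel": joint speeds; "joint_efforts": joint torques, N m; "position": TCP position; "ee_rot": TCP orientation; "contact_force": force on the tool from outside, world axes, zero at the start; "wrist_torque": the same for the moment, N m; "gripper_width": finger opening in mm.
Only numpy, scipy, OpenCV 4.12 (cv2) and the standard library are available. Lean on these libraries where they do the work, as an engineer would, in place of code of your own. Each camera call takes 0.05 s, during which the arm holds its last target. There are 200 camera calls.

## Working session

There is one attempt and no reset: what is moved stays moved. The work goes in short steps, Python scripts to look and compute and a tool call to move; the robot and the scene stay as the last step left them, time stands still between calls to the robot, and variables do not carry over. Pictures are saved under pics/ and viewed, about 12 in all and at most 16, crops included, and the job is handed in when it is done.

Besides the shell and the picture viewer there is one more tool, called after "Call:" by a JSON object that holds its "method" and its "body". send_rows: Moves the arm, as the interface text tells. Its arguments: {"type":"object","properties":{"steps":{"type":"array","items":{"type":"array","items":{"type":"array","items":{"type":"number"}}}}},"required":["steps"]}

```bash
ls; mkdir -p pics
python3 - <<'E'
from bench import arm, optics
import cv2,numpy as np
print(arm.read_state())
for n in("side","top"):
    im,d=optics.get_image(n); cv2.imwrite(f"pics/{n}0.png",im); np.save(f"{n}0.npy",d)
    c=optics.get_calibration(n); R,_=cv2.Rodrigues(np.array(c["rvec"],float)); print(n,c["K"],R.round(3),(-R.T@np.array(c["tvec"]).ravel()).round(0))
E
```

```text
pics
{'clock': 0.0, 'joints': array([ 1.49361031e+00,  3.85539140e-01,  6.62687335e-03, -4.70598087e-04,
       -1.19393862e+00, -2.58604246e-01]), 'joint_vel': array([-0.00077584, -0.0001611 ,  0.00011512,  0.00211378,  0.00165205,
        0.00116785]), 'joint_efforts': array([ 6.64131244e-05, -3.92283404e+01,  1.88393658e+01,  4.18615535e+00,
       -4.76354515e-03,  4.66448554e-06]), 'position': array([205.7434776 , 589.56743619, 230.23668273]), 'ee_rot': array([ 9.85923635e-01, -1.67192949e-01, -1.24743088e-04,  1.04286583e-03]), 'contact_force': array([ 0.47451905, -0.53155684, -0.0951461 ]), 'wrist_torque': array([ 0.01944938,  0.04427413, -0.03183303]), 'gripper_width': 85.45789111680241}
side [[347.26237344   0.         253.43474586]
 [  0.         347.26237344 186.11458789]
 [  0.           0.           1.        ]] [[ 0.935 -0.354 -0.008]
 [-0.266 -0.688 -0.676]
 [ 0.233  0.634 -0.737]] [ 234. -611.  761.]
top [[476.72423075   0.         252.16627269]
 [  0.         476.72423075 197.70523765]
 [  0.           0.           1.        ]] [[-0.024 -1.    -0.011]
 [-0.984  0.025 -0.177]
 [ 0.177  0.007 -0.984]] [ 243.    7. 1269.]
```

View pics/top0.png

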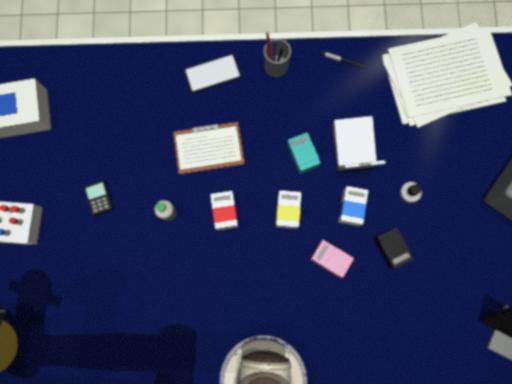

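View pics/side0.png

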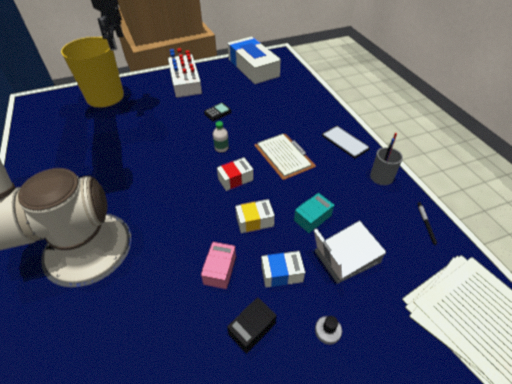

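Top view: blue carton (354,206), yellow (289,209), red (223,210), bottle (164,209), paperweight (411,190), slope (355,142) with its backstop near row 164, clipboard (209,148), reader (98,197). The side view shows the same layout, and the arm covers none of it.

```bash
cat > h.py <<'E'
from bench import arm, optics
import cv2,numpy as np
def cloud(n,save=None):
    im,d=optics.get_image(n); c=optics.get_calibration(n)
    if save: cv2.imwrite(f"pics/{save}.png",im)
    K=np.array(c["K"]);R,_=cv2.Rodrigues(np.array(c["rvec"],float));t=np.array(c["tvec"],float).ravel()
    v,u=np.mgrid[:d.shape[0],:d.shape[1]]
    p=np.stack([(u-K[0,2])/K[0,0]*d,(v-K[1,2])/K[1,1]*d,d],-1)
    P=(p-t)@R; P[d<=0]=np.nan
    return im,P
def near(P,u,v,r,z0,z1):
    m=np.zeros(P.shape[:2],bool); m[v-r:v+r,u-r:u+r]=1
    return P[m&(P[...,2]>z0)&(P[...,2]<z1)]
def rect(p):
    (x,y),(w,h),a=cv2.minAreaRect(p[:,:2].astype(np.float32))
    if w<h: w,h,a=h,w,a+90
    a=(a+90)%180-90
    return f"c=({x:.1f},{y:.1f}) {w:.0f}x{h:.0f} yaw={np.radians(a):.3f} zmed={np.median(p[:,2]):.1f} n={len(p)}"
E
python3 - <<'E'
from h import *
im,P=cloud("top")
for n,u,v,r,a,b in [("blue",354,206,25,38,52),("yellow",289,209,25,38,52),("red",223,210,25,38,52),("clip",209,148,42,5,30),("bottle",164,209,16,92,106),("bottlebody",164,209,16,30,70),("pw",411,190,16,48,60),("pwdisc",411,190,16,8,20),("reader",98,197,25,8,25),("stand",355,145,32,12,120),("backtop",360,165,28,72,120)]:
    p=near(P,u,v,r,a,b); print(n,rect(p) if len(p)>3 else len(p))
p=near(P,353,137,12,15,70); A=np.c_[p[:,:2],np.ones(len(p))]
s=np.linalg.lstsq(A,p[:,2],rcond=None)[0]; print("floor plane",s,"slope",np.hypot(*s[:2]),"dir",np.arctan2(s[1],s[0]))
E
```

```text
blue c=(438.6,-248.6) 91x57 yaw=-0.199 zmed=46.5 n=758
yellow c=(433.8,-78.5) 91x57 yaw=-0.112 zmed=46.7 n=741
red c=(435.0,90.5) 90x57 yaw=0.141 zmed=46.8 n=732
clip c=(615.6,134.9) 236x232 yaw=-0.027 zmed=12.3 n=2707
bottle c=(438.4,243.1) 20x20 yaw=-0.027 zmed=99.9 n=64
bottlebody c=(436.9,242.6) 45x45 yaw=1.196 zmed=62.9 n=146
pw c=(475.3,-408.0) 27x25 yaw=-0.857 zmed=54.2 n=88
pwdisc c=(474.6,-407.6) 52x52 yaw=0.520 zmed=15.6 n=196
reader c=(481.3,445.3) 132x92 yaw=0.329 zmed=19.0 n=707
stand c=(601.1,-265.1) 143x102 yaw=0.083 zmed=38.5 n=1870
backtop c=(534.9,-269.5) 98x11 yaw=-1.529 zmed=100.4 n=104
floor plane [ 2.40951383e-01  2.97835358e-02 -1.02070473e+02] slope 0.24278514739923204 dir 0.12298424657977332
```

Run:
```python
from h import *
im,P=cloud("top")
p=near(P,355,140,40,20,75); p=p[(p[:,1]>-340)&(p[:,1]<-190)&(p[:,0]>555)]
for k in range(4):
    A=np.c_[p[:,:2],np.ones(len(p))]; s=np.linalg.lstsq(A,p[:,2],rcond=None)[0]; p=p[abs(A@s-p[:,2])<3]
print("floor",rect(p),s,np.arctan2(s[1],s[0]))
# side edges: fit extreme y per x slice
xs=np.arange(570,650,5)
for f in (np.max,np.min):
    ys=[f(p[abs(p[:,0]-x)<2.5][:,1]) for x in xs]; k=np.polyfit(xs,ys,1); print("edge",k, np.median(ys))
b=near(P,360,165,30,92,112); 
print("backstop top",rect(b)); k=np.polyfit(b[:,1],b[:,0],1); print(k)
# line where z on floor = known
c=cv2.cvtColor(im,cv2.COLOR_BGR2HSV)
m=(c[...,1]<70)&(c[...,2]>140); q=np.zeros_like(m); q[125:175,175:245]=1
print("forms",rect(P[m&q&(P[...,2]>6)&(P[...,2]<16)]))
b2=(c[...,2]>60)&q&(P[...,2]>3); h=c[...,0]; q2=q&(P[...,2]>3.5)&(P[...,2]<25)&~((h>105)&(h<135)&(c[...,1]>120))
n,l,st,_=cv2.connectedComponentsWithStats(q2.astype(np.uint8)); i=1+np.argmax(st[1:,4]); print("board",rect(P[l==i]))
cv2.imwrite("pics/crop1.png",cv2.resize(im[90:240,150:430],None,fx=2.8,fy=2.8,interpolation=cv2.INTER_CUBIC))
```

```text
floor c=(613.9,-263.7) 116x101 yaw=0.075 zmed=38.3 n=1256 [ 2.44747682e-01  2.18046692e-02 -1.06704594e+02] 0.08885581087760801
edge [ 7.66191382e-02 -2.61382106e+02] -214.9250235785849
edge [ 6.58852616e-02 -3.53621165e+02] -313.79767368627705
backstop top c=(534.5,-269.3) 100x8 yaw=-1.485 zmed=100.3 n=98
[-8.41130959e-02  5.10916954e+02]
forms c=(617.6,134.8) 172x111 yaw=-1.428 zmed=12.6 n=1917
board c=(616.2,133.1) 184x126 yaw=-1.433 zmed=12.5 n=2596
```

View pics/crop1.png

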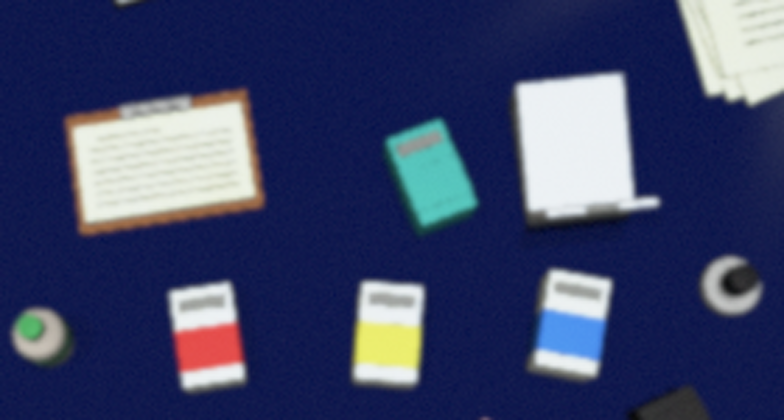

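Slope origin comes out near (556,-268) with yaw 0.078, and the clipboard centre near (616.5,133.5) with yaw 0.138. I'll start with the bottle, staying high.

```bash
cat > go.py <<'E'
import sys,numpy as np
from bench import arm
s=arm.read_state(); x,y,z,w=s["ee_rot"]; a=np.arctan2(2*(x*y+z*w),1-2*(y*y+z*z)); p=s["position"]
X,Y,Z=map(float,sys.argv[1:4]); A=float(sys.argv[4]) if len(sys.argv)>4 else a
th=(a-A+np.pi)%(2*np.pi)-np.pi
d=np.array([X,Y,Z])-p
f=lambda a:(np.round([(d[0]*np.cos(a)+d[1]*np.sin(a))/10,(d[0]*np.sin(a)-d[1]*np.cos(a))/10,-d[2]/10],2))
print("t%.2f"%s["clock"],"p",p.round(1),"a%.3f"%a,"turn %.3f"%th,"shift cm now",f(a),"after turn",f(A),"j",s["joints"].round(2),"F",s["contact_force"].round(1),"w %.1f"%s["gripper_width"])
E
python3 go.py 437 242.7 130
```

```text
t0.20 p [205.8 589.8 230.6] a-0.336 turn 0.000 shift cm now [33.27 25.15 10.06] after turn [33.27 25.15 10.06] j [ 1.49  0.39  0.01 -0.   -1.19 -0.26] F [-0.1  0.3 -0.2] w 85.4
```

Call:
{"method": "send_rows", "body": {"steps": [[[3.2,2.4,0.9,0,1],[3.2,2.4,0.9,0,1],[3.2,2.4,0.9,0,1],[3.2,2.4,0.9,0,1],[3.2,2.4,0.9,0,1],[3.2,2.4,0.9,0,1],[3.2,2.4,0.9,0,1],[3.2,2.4,0.9,0,1],[3.2,2.4,0.9,0,1],[3.2,2.4,0.9,0,1]]]}}

```text
clock: 1.03
position: [430.7, 257.6, 137.8]
ee_rot: [0.987, -0.16, 0.001, -0.003]
contact_force: [0.4, 0.9, -0.3]
gripper_width: 85.6
```

```bash
python3 go.py 437 242.7 130
```

```text
t1.03 p [430.7 257.6 137.8] a-0.321 turn 0.000 shift cm now [1.06 1.22 0.78] after turn [1.06 1.22 0.78] j [ 0.86  0.27 -0.42 -0.   -0.87  0.39] F [ 0.4  0.9 -0.3] w 85.6
```

Call:
{"method": "send_rows", "body": {"steps": [[[1.0,1.2,0.8,0,1],[0,0,0,0,1]]]}}

```text
clock: 1.2
position: [437.7, 236.1, 127.3]
ee_rot: [0.986, -0.164, -0.001, -0.001]
contact_force: [-0.8, -0.1, 0.6]
gripper_width: 85.3
```

```bash
python3 go.py 437 242.7 30
```

```text
t1.20 p [437.7 236.1 127.3] a-0.329 turn 0.000 shift cm now [-0.28 -0.6   9.73] after turn [-0.28 -0.6   9.73] j [ 0.82  0.28 -0.44 -0.   -0.85  0.42] F [-0.8 -0.1  0.6] w 85.3
```

Call:
{"method": "send_rows", "body": {"steps": [[[-0.28,-0.6,2.3,0,1],[0,0,2.2,0,1],[0,0,2.2,0,1],[0,0,1.6,0,1],[0,0,0.5,0,1],[0,0,0,0,1]]]}}

```text
clock: 1.7
position: [439.5, 245.6, 38.8]
ee_rot: [0.986, -0.165, 0.001, -0.003]
contact_force: [0.2, -0.4, 0.9]
gripper_width: 85.3
```

```bash
python3 go.py 437 242.7 30
```

```text
t1.70 p [439.5 245.6  38.8] a-0.331 turn 0.000 shift cm now [-0.14  0.36  0.88] after turn [-0.14  0.36  0.88] j [ 0.83  0.41 -0.53 -0.   -0.62  0.41] F [ 0.2 -0.4  0.9] w 85.3
```

Call:
{"method": "send_rows", "body": {"steps": [[[-0.1,0.3,0.7,0,1],[0,0,0.1,0,1],[0,0,0,0,0],[0,0,0,0,0],[0,0,0,0,0],[0,0,0,0,0],[0,0,0,0,0],[0,0,0,0,0],[0,0,0,0,0]]]}}

```text
clock: 2.45
position: [439.1, 246.2, 34.9]
ee_rot: [0.987, -0.164, 0.004, -0.007]
contact_force: [0.7, 0.9, -1.6]
gripper_width: 44.2
```

```bash
python3 go.py 597.5 270.2 60
```

```text
t2.45 p [439.1 246.2  34.9] a-0.329 turn 0.000 shift cm now [14.21 -7.39 -2.51] after turn [14.21 -7.39 -2.51] j [ 0.83  0.42 -0.54 -0.   -0.6   0.41] F [ 0.7  0.9 -1.6] w 44.2
```

Call:
{"method": "send_rows", "body": {"steps": [[[0,0,-1.5,0,0],[0,0,-2.0,0,0],[2.0,-1.0,-1.0,0,0],[2.8,-1.5,0,0,0],[2.8,-1.5,0,0,0],[2.6,-1.4,0,0,0],[2.0,-1.0,0,0,0],[1.0,-0.5,0,0,0],[0,0,0,0,0]]]}}

```text
clock: 3.2
position: [589.2, 266.3, 80.2]
ee_rot: [0.987, -0.163, 0.002, -0.005]
contact_force: [0.1, 0.7, -1.3]
gripper_width: 44.3
```

```bash
python3 go.py 597.5 270.2 38; python3 -c "
from h import *
im,P=cloud('side'); cv2.imwrite('pics/s1.png',im[60:260,130:400][:, :, :].repeat(2,0).repeat(2,1))"
```

```text
t3.20 p [589.2 266.3  80.2] a-0.328 turn 0.000 shift cm now [ 0.66 -0.64  4.22] after turn [ 0.66 -0.64  4.22] j [ 0.67  0.55 -0.13 -0.   -0.89  0.57] F [ 0.1  0.7 -1.3] w 44.3
```

View pics/s1.png

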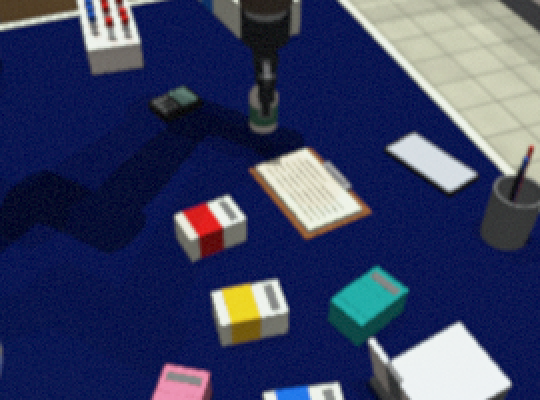

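The bottle hangs in the gripper at about (263,110) in the crop, just left of the clipboard. I'll lower it until it touches.

Call:
{"method": "send_rows", "body": {"steps": [[[0.6,-0.6,1.2,0,0],[0,0,1.2,0,0],[0,0,0.8,0,0],[0,0,0.5,0,0],[0,0,0,0,0],[0,0,0,0,0]]]}}

```text
clock: 3.75
position: [589.7, 268.0, 38.8]
ee_rot: [0.987, -0.163, -0.002, -0.002]
contact_force: [0.2, -0.0, -1.8]
gripper_width: 44.4
```

```bash
python3 go.py 597.5 270.2 35
```

```text
t3.75 p [589.7 268.   38.8] a-0.328 turn 0.000 shift cm now [ 0.67 -0.46  0.38] after turn [ 0.67 -0.46  0.38] j [ 0.67  0.6  -0.15 -0.01 -0.82  0.57] F [ 0.2 -0.  -1.8] w 44.4
```

Call:
{"method": "send_rows", "body": {"steps": [[[0.7,-0.4,0.1,0,0],[0,0,0.3,0,0],[0,0,0.2,0,0],[0,0,0.0,0,0],[0,0,0,0,0]]]}}

```text
clock: 4.17
position: [598.5, 270.4, 34.6]
ee_rot: [0.987, -0.163, -0.001, -0.003]
contact_force: [0.2, 0.6, -0.5]
gripper_width: 44.4
```

```bash
python3 go.py 597.5 270.2 35
```

```text
t4.17 p [598.5 270.4  34.6] a-0.327 turn 0.000 shift cm now [-0.09  0.05 -0.04] after turn [-0.09  0.05 -0.04] j [ 0.67  0.62 -0.13 -0.01 -0.82  0.58] F [ 0.2  0.6 -0.5] w 44.4
```

Call:
{"method": "send_rows", "body": {"steps": [[[0,0,0,0,0.7],[0,0,0,0,0.8],[0,0,0,0,1],[0,0,0,0,1],[0,0,0,0,1],[0,0,-2,0,1],[0,0,-3,0,1],[0,0,-3.5,0,1],[0,0,-3.5,0,1],[0,0,-2,0,1]]]}}

```text
clock: 5.0
position: [596.4, 267.7, 174.1]
ee_rot: [0.987, -0.163, -0.005, 0.002]
contact_force: [0.3, 0.5, 0.8]
gripper_width: 85.3
```

```bash
python3 go.py 475 -407.8 130
```

```text
t5.00 p [596.4 267.7 174.1] a-0.328 turn 0.000 shift cm now [10.27 67.86  4.41] after turn [10.27 67.86  4.41] j [ 0.67  0.48  0.01 -0.01 -1.12  0.58] F [0.3 0.5 0.8] w 85.3
```

Call:
{"method": "send_rows", "body": {"steps": [[[0.5,3.9,0,0,1],[0.5,3.9,0,0,1],[0.5,3.9,0,0,1],[0.5,3.9,0,0,1],[0.5,3.9,0,0,1],[0.5,3.9,0,0,1],[0.5,3.9,0,0,1],[0.5,3.9,0,0,1],[0.5,3.9,0,0,1],[0.5,3.9,0,0,1]]]}}

```text
clock: 5.83
position: [522.5, -123.3, 182.8]
ee_rot: [0.988, -0.155, 0.006, -0.006]
contact_force: [1.6, -0.1, -0.1]
gripper_width: 85.0
```

Call:
{"method": "send_rows", "body": {"steps": [[[0.6,3.9,0,0,1],[0.6,3.9,0,0,1],[0.6,3.9,0.5,0,1],[0.6,3.9,0.5,0,1],[0.6,3.9,0.5,0,1],[0.6,3.9,0.5,0,1],[0.6,2,0.5,0,1],[0.6,1,0.5,0,1],[0,0,0,0,1],[0,0,0,0,1]]]}}

```text
clock: 6.67
position: [481.9, -409.2, 151.1]
ee_rot: [0.987, -0.159, 0.01, -0.005]
contact_force: [-0.4, -0.1, 0.2]
gripper_width: 86.1
```

```bash
python3 go.py 475 -407.8 100
```

```text
t6.67 p [ 481.9 -409.2  151.1] a-0.320 turn 0.000 shift cm now [-0.7   0.09  5.11] after turn [-0.7   0.09  5.11] j [-0.46  0.45 -0.09 -0.02 -1.01  1.72] F [-0.4 -0.1  0.2] w 86.1
```

Call:
{"method": "send_rows", "body": {"steps": [[[-0.7,0.1,1.5,0,1],[0,0,3,0,1],[0,0,2.5,0,1],[0,0,1.5,0,1],[0,0,0,0,1],[0,0,0,0,1]]]}}

```text
clock: 7.17
position: [481.9, -400.4, 68.0]
ee_rot: [0.988, -0.154, 0.014, -0.004]
contact_force: [0.7, -0.7, 1.6]
gripper_width: 85.7
```

```bash
python3 go.py 475 -407.8 21
```

```text
t7.17 p [ 481.9 -400.4   68. ] a-0.309 turn 0.000 shift cm now [-0.43  0.91  4.7 ] after turn [-0.43  0.91  4.7 ] j [-0.44  0.53 -0.19 -0.02 -0.82  1.72] F [ 0.7 -0.7  1.6] w 85.7
```

Call:
{"method": "send_rows", "body": {"steps": [[[-0.45,0.9,0.5,0,1],[0,0,0,0,1],[0,0,0,0,1]]]}}

```text
clock: 7.42
position: [477.0, -407.0, 66.0]
ee_rot: [0.988, -0.152, 0.016, -0.003]
contact_force: [-1.1, 0.0, 0.1]
gripper_width: 85.4
```

```bash
python3 go.py 475 -407.8 21
```

```text
t7.42 p [ 477. -407.   66.] a-0.305 turn 0.000 shift cm now [-0.17  0.14  4.5 ] after turn [-0.17  0.14  4.5 ] j [-0.46  0.53 -0.2  -0.02 -0.81  1.74] F [-1.1  0.   0.1] w 85.4
```

```bash
cat >> go.py <<'E'
from scipy.spatial.transform import Rotation as Ro
R=Ro.from_quat(s["ee_rot"]).as_matrix(); print("tilt z-axis",R[:,2].round(3),"exact tool shift now",(R.T@d/10).round(2))
E
python3 go.py 475 -407.8 21
```

```text
t7.42 p [ 477. -407.   66.] a-0.305 turn 0.000 shift cm now [-0.17  0.14  4.5 ] after turn [-0.17  0.14  4.5 ] j [-0.46  0.53 -0.2  -0.02 -0.81  1.74] F [-1.1  0.   0.1] w 85.4
tilt z-axis [ 0.032  0.001 -0.999] exact tool shift now [-0.31  0.19  4.49]
```

Call:
{"method": "send_rows", "body": {"steps": [[[-0.3,0.2,1.0,0,1],[0,0,1.5,0,1],[0,0,1.2,0,1],[0,0,0.3,0,1],[0,0,0,0,1]]]}}

```text
clock: 7.83
position: [476.1, -410.0, 27.7]
ee_rot: [0.988, -0.152, 0.02, -0.001]
contact_force: [1.1, 0.6, 0.1]
gripper_width: 85.7
```

```bash
python3 go.py 475 -407.8 21
```

```text
t7.83 p [ 476.1 -410.    27.7] a-0.306 turn 0.000 shift cm now [-0.18 -0.18  0.67] after turn [-0.18 -0.18  0.67] j [-0.46  0.58 -0.23 -0.02 -0.72  1.74] F [1.1 0.6 0.1] w 85.7
tilt z-axis [ 0.041 -0.003 -0.999] exact tool shift now [-0.2  -0.17  0.66]
```

Call:
{"method": "send_rows", "body": {"steps": [[[-0.2,-0.2,0.5,0,1],[0,0,0.1,0,1],[0,0,0,0,0],[0,0,0,0,0],[0,0,0,0,0],[0,0,0,0,0],[0,0,0,0,0],[0,0,0,0,0],[0,0,0,0,0]]]}}

```text
clock: 8.58
position: [476.0, -408.3, 23.8]
ee_rot: [0.988, -0.152, 0.022, -0.001]
contact_force: [-0.5, 0.3, -1.3]
gripper_width: 26.3
```

```bash
python3 go.py 475 -407.8 21
```

```text
t8.58 p [ 476.  -408.3   23.8] a-0.306 turn 0.000 shift cm now [-0.11 -0.02  0.28] after turn [-0.11 -0.02  0.28] j [-0.46  0.58 -0.24 -0.02 -0.71  1.74] F [-0.5  0.3 -1.3] w 26.3
tilt z-axis [ 0.045 -0.006 -0.999] exact tool shift now [-0.13 -0.01  0.28]
```

Knob gripped (26 mm). Lift and carry it to the clipboard.

Call:
{"method": "send_rows", "body": {"steps": [[[0,0,-2,0,0],[0,0,-3,0,0],[0,0,-3,0,0],[0,0,-1,0,0],[0,-2,0,0,0],[0,-3,0,0,0],[0,-3.5,0,0,0],[0,-3.5,0,0,0],[0,-3.5,0,0,0],[0,-3.5,0,0,0]]]}}

```text
clock: 9.42
position: [504.1, -226.2, 104.3]
ee_rot: [0.987, -0.163, -0.01, -0.001]
contact_force: [-17.9, -13.7, -6.7]
gripper_width: 25.9
```

```bash
python3 go.py 616.5 133.5 120
```

```text
t9.42 p [ 504.1 -226.2  104.3] a-0.327 turn 0.000 shift cm now [ -0.91 -37.67  -1.57] after turn [ -0.91 -37.67  -1.57] j [-0.13  0.4  -0.32 -0.   -0.87  1.38] F [-17.9 -13.7  -6.7] w 25.9
tilt z-axis [-0.019  0.005 -1.   ] exact tool shift now [ -0.94 -37.67  -1.59]
```

The paperweight disc is brushing the stand's backstop, so I'll back off, go up and look.

Call:
{"method": "send_rows", "body": {"steps": [[[-1.5,0,-1,0,0],[0,0,-3,0,0],[0,0,-3,0,0],[0,0,0,0,0],[0,0,0,0,0]]]}}

```text
clock: 9.83
position: [480.9, -213.9, 165.6]
ee_rot: [0.987, -0.161, -0.025, -0.002]
contact_force: [-0.2, -0.1, -3.2]
gripper_width: 26.3
```

```bash
python3 go.py 616.5 133.5 150; python3 -c "
from h import *
im,P=cloud('side'); cv2.imwrite('pics/s2.png',cv2.resize(im[100:380,180:460],None,fx=2,fy=2))"
```

```text
t9.83 p [ 480.9 -213.9  165.6] a-0.323 turn 0.000 shift cm now [  1.84 -37.25   1.56] after turn [  1.84 -37.25   1.56] j [-0.11  0.3  -0.29 -0.01 -1.03  1.37] F [-0.2 -0.1 -3.2] w 26.3
tilt z-axis [-0.049  0.013 -0.999] exact tool shift now [  1.92 -37.25   1.35]
```

View pics/s2.png

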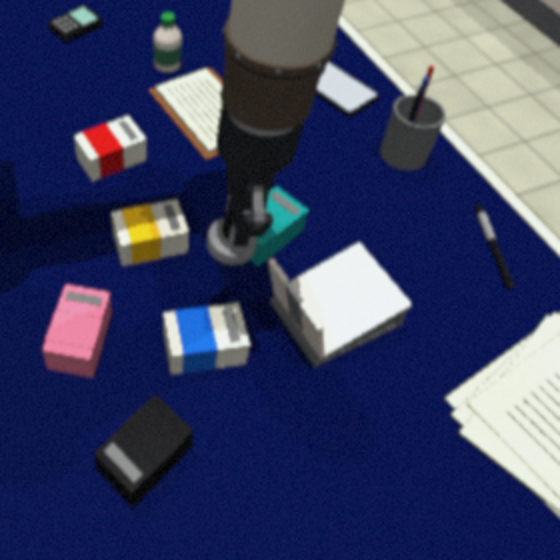

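Still held, at about (232,240) in the crop, apparently pivoted a little in the grip. The other objects look undisturbed. I'll carry on to the clipboard and let it level on the forms.

Call:
{"method": "send_rows", "body": {"steps": [[[0.2,-3,0,0,0],[0.2,-3.7,0,0,0],[0.2,-3.7,0,0,0],[0.2,-3.7,0,0,0],[0.2,-3.7,0,0,0],[0.2,-3.7,0,0,0],[0.2,-3.7,0.5,0,0],[0.2,-3.7,0.5,0,0],[0.2,-3.7,0.5,0,0],[0,-1.5,0,0,0]]]}}

```text
clock: 10.72
position: [605.4, 111.7, 130.5]
ee_rot: [0.985, -0.169, -0.035, -0.0]
contact_force: [-0.4, -0.2, -2.0]
gripper_width: 26.6
```

Call:
{"method": "send_rows", "body": {"steps": [[[0,0,0,0,0],[0,0,0,0,0]]]}}

```text
clock: 10.88
position: [605.0, 115.1, 125.7]
ee_rot: [0.985, -0.167, -0.038, 0.001]
contact_force: [-0.0, -0.6, -2.5]
gripper_width: 26.3
```

```bash
python3 go.py 616.5 133.5 60; python3 -c "
from h import *
im,P=cloud('side'); cv2.imwrite('pics/s3.png',cv2.resize(im[60:240,160:400],None,fx=3,fy=3))"
```

```text
t10.88 p [605.  115.1 125.7] a-0.336 turn 0.000 shift cm now [ 0.48 -2.12  6.57] after turn [ 0.48 -2.12  6.57] j [ 0.43  0.49 -0.08 -0.05 -1.06  0.83] F [-0.  -0.6 -2.5] w 26.3
tilt z-axis [-0.075  0.01  -0.997] exact tool shift now [ 0.96 -2.22  6.49]
```

View pics/s3.png

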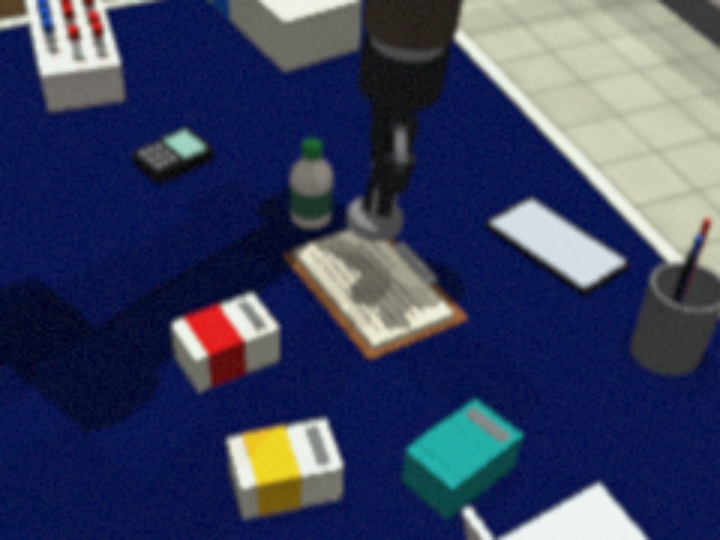

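Paperweight hangs over the forms at (375,218), and the bottle stands at (311,190). Lowering.

Call:
{"method": "send_rows", "body": {"steps": [[[1.0,-2.2,1.5,0,0],[0,0,2.5,0,0],[0,0,2,0,0],[0,0,0.5,0,0],[0,0,0,0,0],[0,0,0,0,0]]]}}

```text
clock: 11.43
position: [615.6, 124.4, 58.5]
ee_rot: [0.984, -0.172, -0.038, 0.002]
contact_force: [0.0, 1.0, -2.4]
gripper_width: 26.2
```

```bash
python3 go.py 616.5 133.5 36
```

```text
t11.43 p [615.6 124.4  58.5] a-0.346 turn 0.000 shift cm now [-0.22 -0.88  2.25] after turn [-0.22 -0.88  2.25] j [ 0.44  0.58 -0.11 -0.05 -0.94  0.82] F [ 0.   1.  -2.4] w 26.2
tilt z-axis [-0.076  0.009 -0.997] exact tool shift now [-0.06 -0.92  2.24]
```

Call:
{"method": "send_rows", "body": {"steps": [[[0.0,-1.1,0.3,0,0],[0,0,0.7,0,0],[0,0,0.5,0,0],[0,0,0,0,0]]]}}

```text
clock: 11.77
position: [620.8, 134.7, 46.7]
ee_rot: [0.984, -0.173, -0.035, 0.0]
contact_force: [-0.4, -0.1, -2.6]
gripper_width: 26.4
```

```bash
python3 go.py 616.5 133.5 36
```

```text
t11.77 p [620.8 134.7  46.7] a-0.348 turn 0.000 shift cm now [-0.36  0.26  1.07] after turn [-0.36  0.26  1.07] j [ 0.45  0.6  -0.11 -0.05 -0.92  0.81] F [-0.4 -0.1 -2.6] w 26.4
tilt z-axis [-0.069  0.012 -0.998] exact tool shift now [-0.29  0.24  1.1 ]
```

Call:
{"method": "send_rows", "body": {"steps": [[[-0.2,0.1,0.5,0,0],[0,0,0.4,0,0],[0,0,0.3,0,0],[0,0,0,0,0]]]}}

```text
clock: 12.1
position: [618.8, 135.2, 38.4]
ee_rot: [0.985, -0.171, -0.033, -0.0]
contact_force: [-0.3, -0.4, -2.5]
gripper_width: 26.7
```

```bash
python3 go.py 616.5 133.5 36
```

```text
t12.10 p [618.8 135.2  38.4] a-0.345 turn 0.000 shift cm now [-0.16  0.24  0.24] after turn [-0.16  0.24  0.24] j [ 0.45  0.61 -0.12 -0.05 -0.89  0.81] F [-0.3 -0.4 -2.5] w 26.7
tilt z-axis [-0.065  0.012 -0.998] exact tool shift now [-0.15  0.24  0.25]
```

Call:
{"method": "send_rows", "body": {"steps": [[[-0.2,0.2,0.3,0,0],[0,0,0.3,0,0],[0,0,0.0,0,0],[0,0,0,0,0]]]}}

```text
clock: 12.43
position: [618.7, 135.4, 38.7]
ee_rot: [0.985, -0.17, -0.029, -0.002]
contact_force: [0.8, -0.4, -3.2]
gripper_width: 26.2
```

```bash
python3 go.py 616.5 133.5 36
```

```text
t12.43 p [618.7 135.4  38.7] a-0.341 turn 0.000 shift cm now [-0.14  0.25  0.27] after turn [-0.14  0.25  0.27] j [ 0.45  0.61 -0.13 -0.05 -0.88  0.81] F [ 0.8 -0.4 -3.2] w 26.2
tilt z-axis [-0.055  0.014 -0.998] exact tool shift now [-0.13  0.25  0.28]
```

Call:
{"method": "send_rows", "body": {"steps": [[[-0.1,0.2,0.6,0,0],[0,0,0.6,0,0],[0,0,0.0,0,0],[0,0,0,0,0]]]}}

```text
clock: 12.77
position: [619.1, 136.0, 39.7]
ee_rot: [0.986, -0.166, -0.024, -0.004]
contact_force: [0.1, 0.6, -2.3]
gripper_width: 26.5
```

```bash
python3 go.py 616.5 133.5 36
```

```text
t12.77 p [619.1 136.   39.7] a-0.334 turn 0.000 shift cm now [-0.16  0.32  0.37] after turn [-0.16  0.32  0.37] j [ 0.45  0.6  -0.14 -0.04 -0.87  0.81] F [ 0.1  0.6 -2.3] w 26.5
tilt z-axis [-0.046  0.015 -0.999] exact tool shift now [-0.14  0.32  0.38]
```

Call:
{"method": "send_rows", "body": {"steps": [[[0,0.2,0.8,0,0],[0,0,0.8,0,0]]]}}

```text
clock: 12.93
position: [619.7, 135.8, 35.7]
ee_rot: [0.986, -0.163, -0.022, -0.003]
contact_force: [-24.1, -0.7, 62.2]
gripper_width: 26.5
```

```bash
python3 go.py 616.5 133.5 36; python3 -c "
from h import *
im,P=cloud('side'); cv2.imwrite('pics/s4.png',cv2.resize(im[90:190,220:340],None,fx=5,fy=5,interpolation=cv2.INTER_CUBIC))"
```

```text
t12.93 p [619.7 135.8  35.7] a-0.327 turn 0.000 shift cm now [-0.23  0.32 -0.03] after turn [-0.23  0.32 -0.03] j [ 0.46  0.6  -0.14 -0.04 -0.85  0.82] F [-24.1  -0.7  62.2] w 26.5
tilt z-axis [-0.041  0.014 -0.999] exact tool shift now [-0.23  0.32 -0.02]
```

View pics/s4.png

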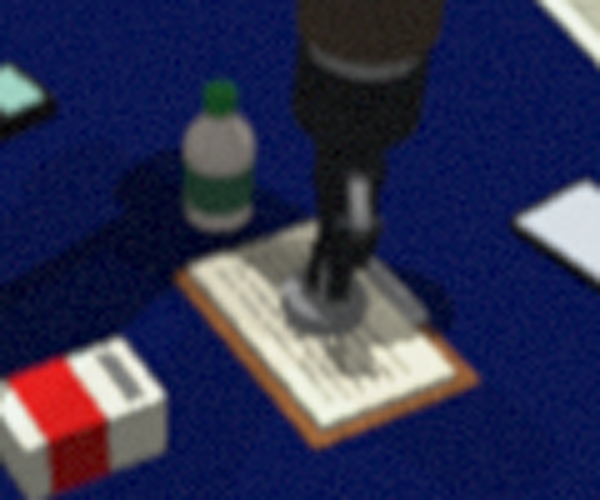

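It is on the forms with 62 N of push. Relax, release and rise.

Call:
{"method": "send_rows", "body": {"steps": [[[0,0,0,0,0],[0,0,0,0,0.5],[0,0,0,0,0.7],[0,0,0,0,1],[0,0,0,0,1],[0,0,0,0,1],[0,0,-2,0,1],[0,0,-3.5,0,1],[0,0,-3.5,0,1],[0,0,-2,0,1]]]}}

```text
clock: 13.82
position: [619.2, 131.2, 135.5]
ee_rot: [0.986, -0.164, -0.032, 0.003]
contact_force: [0.6, 0.2, 0.9]
gripper_width: 85.7
```

Call:
{"method": "send_rows", "body": {"steps": [[[-2,3,0,0,1],[-2,3.6,0,0,1],[-2,3.6,0,0,1],[-2,3.6,0,0,1],[-2,3.6,0,0,1],[-2,3.6,0,0,1]]]}}

```text
clock: 14.32
position: [442.5, -27.6, 144.5]
ee_rot: [0.987, -0.161, -0.027, 0.001]
contact_force: [0.3, -1.4, 1.3]
gripper_width: 85.2
```

```bash
python3 go.py 438.6 -248.6 120 -0.199
python3 - <<'E'
from h import *
im,P=cloud("top")
for n,u,v,r,a,b in [("pwknob",209,148,30,55,80),("pwdisc",209,148,18,22,36),("bottle",155,150,30,92,106),("blue",354,206,25,38,52),("yellow",289,209,25,38,52),("red",223,210,25,38,52),("backtop",360,165,30,92,112)]:
    p=near(P,u,v,r,a,b); print(n,rect(p) if len(p)>3 else len(p))
E
```

```text
t14.32 p [442.5 -27.6 144.5] a-0.323 turn -0.124 shift cm now [ 6.65 21.08  2.45] after turn [ 3.98 21.74  2.45] j [ 0.29  0.19 -0.5  -0.03 -0.93  0.97] F [ 0.3 -1.4  1.3] w 85.2
tilt z-axis [-0.053  0.006 -0.999] exact tool shift now [ 6.77 21.05  2.33]
pwknob c=(617.6,136.9) 27x26 yaw=-0.329 zmed=65.8 n=95
pwdisc c=(617.3,135.8) 52x51 yaw=-1.561 zmed=28.4 n=189
bottle c=(597.3,269.2) 21x20 yaw=-0.592 zmed=100.9 n=63
blue c=(438.4,-249.0) 91x57 yaw=-0.217 zmed=46.5 n=757
yellow c=(420.4,-76.9) 64x57 yaw=-0.116 zmed=46.6 n=480
red c=(431.1,83.0) 81x43 yaw=0.148 zmed=46.8 n=393
backtop c=(534.4,-269.6) 99x9 yaw=-1.486 zmed=100.4 n=99
```

Bottle and paperweight are placed within about 3 mm. Now the blue carton.

Call:
{"method": "send_rows", "body": {"steps": [[[0,0,0,-0.115,1],[0.6,3.4,0,0,1],[0.6,3.6,0,0,1],[0.6,3.6,0,0,1],[0.6,3.6,0.5,0,1],[0.6,3.5,0.5,0,1],[0.4,2,0.5,0,1],[0,0,0,0,1],[0,0,0,0,1]]]}}

```text
clock: 15.12
position: [421.9, -242.2, 123.6]
ee_rot: [0.994, -0.103, -0.033, -0.0]
contact_force: [-0.0, 0.6, 0.6]
gripper_width: 85.3
```

```bash
python3 go.py 438.5 -248.8 70 -0.208
```

```text
t15.12 p [ 421.9 -242.2  123.6] a-0.207 turn 0.001 shift cm now [1.76 0.31 5.36] after turn [1.76 0.3  5.36] j [-0.18  0.29 -0.44  0.01 -0.91  1.54] F [-0.   0.6  0.6] w 85.3
tilt z-axis [-0.066  0.007 -0.998] exact tool shift now [2.11 0.27 5.23]
```

Call:
{"method": "send_rows", "body": {"steps": [[[1.4,0.3,1.2,0,1],[0.7,0,2,0,1],[0,0,1.5,0,1],[0,0,0.5,0,1],[0,0,0,0,1],[0,0,0,0,1]]]}}

```text
clock: 15.62
position: [440.1, -246.4, 68.2]
ee_rot: [0.994, -0.102, -0.033, -0.0]
contact_force: [0.3, 0.4, -0.0]
gripper_width: 85.5
```

```bash
python3 go.py 437.5 -248.8 9 -0.208
```

```text
t15.62 p [ 440.1 -246.4   68.2] a-0.204 turn 0.004 shift cm now [-0.21  0.29  5.92] after turn [-0.21  0.29  5.92] j [-0.18  0.4  -0.45  0.01 -0.79  1.55] F [ 0.3  0.4 -0. ] w 85.5
tilt z-axis [-0.066  0.007 -0.998] exact tool shift now [0.18 0.25 5.92]
```

Call:
{"method": "send_rows", "body": {"steps": [[[0.2,0.3,1.5,0,1],[0,0,2,0,1],[0,0,1.6,0,1],[0,0,0.5,0,1],[0,0,0,0,1]]]}}

```text
clock: 16.03
position: [442.8, -248.4, 16.2]
ee_rot: [0.995, -0.099, -0.027, 0.001]
contact_force: [-0.1, 0.1, 0.2]
gripper_width: 85.6
```

```bash
python3 go.py 437.5 -248.8 9 -0.208
```

```text
t16.03 p [ 442.8 -248.4   16.2] a-0.199 turn 0.009 shift cm now [-0.51  0.14  0.72] after turn [-0.51  0.14  0.72] j [-0.19  0.48 -0.5   0.01 -0.65  1.55] F [-0.1  0.1  0.2] w 85.6
tilt z-axis [-0.054  0.003 -0.999] exact tool shift now [-0.47  0.13  0.75]
```

Call:
{"method": "send_rows", "body": {"steps": [[[-0.4,0.1,0.6,0,1],[0,0,0.3,0,1],[0,0,0,0,0],[0,0,0,0,0],[0,0,0,0,0],[0,0,0,0,0],[0,0,0,0,0]]]}}

```text
clock: 16.62
position: [441.2, -249.0, 11.7]
ee_rot: [0.995, -0.098, -0.023, 0.002]
contact_force: [-0.4, -0.4, -2.1]
gripper_width: 55.4
```

```bash
python3 go.py 437.5 -248.8 150 0.078
```

```text
t16.62 p [ 441.2 -249.    11.7] a-0.197 turn -0.275 shift cm now [ -0.37   0.05 -13.83] after turn [ -0.37  -0.05 -13.83] j [-0.19  0.48 -0.51  0.01 -0.62  1.55] F [-0.4 -0.4 -2.1] w 55.4
tilt z-axis [-0.045  0.001 -0.999] exact tool shift now [ -0.98   0.16 -13.8 ]
```

Call:
{"method": "send_rows", "body": {"steps": [[[0,0,-2,0,0],[0,0,-3.5,0,0],[0,0,-3.5,0,0],[0,0,-3.5,0,0],[0,0,-2,-0.1,0],[0,0,0,-0.1,0],[0,0,0,-0.08,0],[0,0,0,0,0],[0,0,0,0,0]]]}}

```text
clock: 17.37
position: [445.4, -248.4, 162.1]
ee_rot: [0.999, 0.046, -0.025, -0.003]
contact_force: [-0.7, 0.3, -1.5]
gripper_width: 55.1
```

```bash
python3 go.py 606.8 -263.8 150 0.078
```

```text
t17.37 p [ 445.4 -248.4  162.1] a0.092 turn 0.014 shift cm now [15.93  3.01  1.21] after turn [15.97  2.79  1.21] j [-0.19  0.28 -0.34  0.01 -1.    1.85] F [-0.7  0.3 -1.5] w 55.1
tilt z-axis [-0.051  0.004 -0.999] exact tool shift now [15.97  3.01  0.38]
```

Call:
{"method": "send_rows", "body": {"steps": [[[2.5,0.5,0,0,0],[3.2,0.6,0,0,0],[3.2,0.6,0,0,0],[3.2,0.6,0,0,0],[2.5,0.5,0,0,0],[1.2,0.2,0,0.014,0],[0,0,0,0,0],[0,0,0,0,0]]]}}

```text
clock: 18.03
position: [605.5, -263.7, 143.5]
ee_rot: [0.999, 0.029, -0.033, -0.006]
contact_force: [0.7, 0.5, -2.7]
gripper_width: 55.3
```

```bash
python3 go.py 606.8 -263.8 90 0.078
```

```text
t18.03 p [ 605.5 -263.7  143.5] a0.058 turn -0.020 shift cm now [0.12 0.02 5.35] after turn [0.12 0.02 5.35] j [-0.17  0.54  0.04  0.   -1.13  1.79] F [ 0.7  0.5 -2.7] w 55.3
tilt z-axis [-0.067  0.01  -0.998] exact tool shift now [0.48 0.09 5.33]
```

Call:
{"method": "send_rows", "body": {"steps": [[[0.4,0.1,1.5,-0.02,0],[0.1,0,2,0,0],[0.1,0,1.7,0,0],[0,0,0.6,0,0],[0,0,0,0,0],[0,0,0,0,0]]]}}

```text
clock: 18.53
position: [601.7, -263.2, 82.0]
ee_rot: [0.999, 0.036, -0.037, -0.007]
contact_force: [0.6, 0.1, -0.7]
gripper_width: 55.3
```

```bash
python3 go.py 606.8 -263.8 58 0.078
```

```text
t18.53 p [ 601.7 -263.2   82. ] a0.074 turn -0.004 shift cm now [0.51 0.1  2.4 ] after turn [0.5 0.1 2.4] j [-0.17  0.6  -0.03  0.   -1.02  1.81] F [ 0.6  0.1 -0.7] w 55.3
tilt z-axis [-0.074  0.012 -0.997] exact tool shift now [0.68 0.14 2.35]
```

Call:
{"method": "send_rows", "body": {"steps": [[[0.6,0.1,0.6,0,0],[0.1,0,0.8,0,0],[0,0,0.6,0,0],[0,0,0.5,0,0]]]}}

```text
clock: 18.87
position: [609.6, -264.2, 59.5]
ee_rot: [0.999, 0.036, -0.033, -0.006]
contact_force: [0.5, -0.5, -1.7]
gripper_width: 55.0
```

```bash
python3 go.py 606.8 -263.8 58 0.078
```

```text
t18.87 p [ 609.6 -264.2   59.5] a0.073 turn -0.005 shift cm now [-0.27 -0.06  0.15] after turn [-0.27 -0.07  0.15] j [-0.17  0.63 -0.04  0.   -0.97  1.81] F [ 0.5 -0.5 -1.7] w 55.0
tilt z-axis [-0.066  0.01  -0.998] exact tool shift now [-0.26 -0.06  0.17]
```

Call:
{"method": "send_rows", "body": {"steps": [[[-0.2,0,0.5,0,0],[0,0,0.5,0,0]]]}}

```text
clock: 19.03
position: [608.5, -264.9, 56.2]
ee_rot: [0.999, 0.038, -0.031, -0.004]
contact_force: [-13.9, 7.5, 30.9]
gripper_width: 55.0
```

Call:
{"method": "send_rows", "body": {"steps": [[[0,0,0.5,0,0],[0,0,0.5,0,0]]]}}

```text
clock: 19.2
position: [608.5, -265.1, 56.3]
ee_rot: [0.999, 0.04, -0.03, -0.002]
contact_force: [-7.1, 4.8, 16.9]
gripper_width: 55.4
```

Call:
{"method": "send_rows", "body": {"steps": [[[0,0,-0.2,0,0],[0,0,0,0,0],[0,0,0,0,1],[0,0,0,0,1],[0,0,0,0,1],[0,0,0,0,1],[0,0,0,0,1],[0,0,0,0,1]]]}}

```text
clock: 19.87
position: [609.7, -265.6, 59.9]
ee_rot: [0.999, 0.04, -0.028, -0.001]
contact_force: [0.2, -0.2, 1.0]
gripper_width: 85.3
```

```bash
python3 go.py 606.8 -263.8 50 0.078;  python3 -c "
from h import *
im,P=cloud('side'); cv2.imwrite('pics/s5.png',cv2.resize(im[170:310,270:430],None,fx=4,fy=4,interpolation=cv2.INTER_CUBIC))"
```

```text
t19.87 p [ 609.7 -265.6   59.9] a0.081 turn 0.003 shift cm now [-0.27 -0.2   0.99] after turn [-0.27 -0.2   0.99] j [-0.16  0.62 -0.05  0.01 -0.95  1.81] F [ 0.2 -0.2  1. ] w 85.3
tilt z-axis [-0.056  0.001 -0.998] exact tool shift now [-0.22 -0.19  1.01]
```

View pics/s5.png

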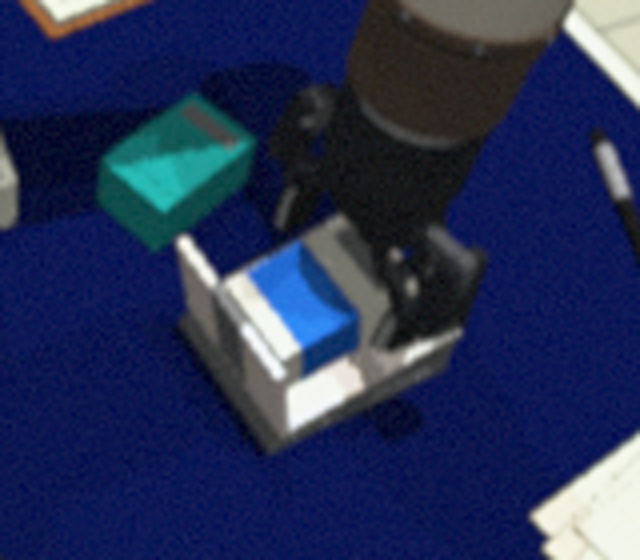

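The blue carton lies flat on the slope (crop (300,300)) with a small gap to the backstop. Re-grip lower and draw it back.

Call:
{"method": "send_rows", "body": {"steps": [[[-0.1,-0.2,0.7,0,1],[0,0,0.4,0,1],[0,0,0,0,0],[0,0,0,0,0],[0,0,0,0,0],[0,0,0,0,0],[0,0,0,0,0]]]}}

```text
clock: 20.5
position: [607.5, -263.3, 47.1]
ee_rot: [0.999, 0.04, -0.029, -0.002]
contact_force: [-0.6, 0.0, -0.7]
gripper_width: 55.2
```

Call:
{"method": "send_rows", "body": {"steps": [[[-0.4,0,0.1,0,0],[-0.4,0,0.1,0,0]]]}}

```text
clock: 20.67
position: [599.6, -263.8, 45.2]
ee_rot: [0.999, 0.041, -0.028, -0.002]
contact_force: [0.1, -0.7, -1.0]
gripper_width: 55.5
```

Call:
{"method": "send_rows", "body": {"steps": [[[-0.4,0,0.1,0,0],[-0.4,0,0.1,0,0]]]}}

```text
clock: 20.83
position: [598.0, -264.2, 45.7]
ee_rot: [0.999, 0.041, -0.019, -0.0]
contact_force: [9.8, 4.8, 1.7]
gripper_width: 54.8
```

Backstop contact felt. Release, rise and measure.

Call:
{"method": "send_rows", "body": {"steps": [[[-0.3,0,0.1,0,0],[0,0,0,0,0.8],[0,0,0,0,1],[0,0,0,0,1],[0,0,0,0,1],[0,0,-2,0,1],[0,0,-3.5,0,1],[0,0,-3.5,0,1],[0,0,-3,0,1],[0,0,0,0,1]]]}}

```text
clock: 21.67
position: [596.7, -264.7, 167.2]
ee_rot: [0.999, 0.04, -0.023, -0.001]
contact_force: [0.7, -0.6, 1.6]
gripper_width: 85.6
```

Call:
{"method": "send_rows", "body": {"steps": [[[-2.5,-2.5,0,0,1],[-2.8,-2.8,0,0,1],[-2.8,-2.8,0,0,1],[-2.8,-2.8,0,0,1],[-2.8,-2.8,0,0,1],[-1.5,-2,0,0,1],[0,0,0,0,1]]]}}

```text
clock: 22.25
position: [424.0, -118.8, 171.0]
ee_rot: [0.999, 0.037, -0.024, -0.0]
contact_force: [-0.2, 0.7, -0.2]
gripper_width: 85.7
```

```bash
python3 go.py 433.8 -78.5 75 -0.113
cat > chk.py <<'E'
from h import *
im,P=cloud("top","lasttop")
O=np.array([556.,-267.8,23]); a=.078;t=.24
ex=np.array([np.cos(t)*np.cos(a),np.cos(t)*np.sin(a),np.sin(t)]); ey=np.array([-np.sin(a),np.cos(a),0]); ez=np.cross(ex,ey)
p=near(P,355,150,40,0,200); q=(p-O)@np.c_[ex,ey,ez]
for lo,hi in ((38,56),(84,100)):
    r=q[(q[:,2]>lo)&(q[:,2]<hi)&(q[:,0]>3)&(abs(q[:,1])<60)]
    if len(r)>20:
        print("layer",rect(r)); A=np.c_[r[:,:2],np.ones(len(r))]; print(" plane",np.linalg.lstsq(A,r[:,2],rcond=None)[0].round(3))
        print("x",np.percentile(r[:,0],[1,99]).round(1),"y",np.percentile(r[:,1],[1,99]).round(1))
E
python3 chk.py
```

```text
t22.25 p [ 424.  -118.8  171. ] a0.073 turn 0.186 shift cm now [ 1.28 -3.94  9.6 ] after turn [ 0.52 -4.11  9.6 ] j [ 0.1   0.15 -0.48 -0.   -0.98  1.55] F [-0.2  0.7 -0.2] w 85.7
tilt z-axis [-0.047 -0.002 -0.999] exact tool shift now [ 1.73 -3.93  9.54]
layer c=(46.3,-0.4) 87x57 yaw=0.009 zmed=46.9 n=604
 plane [-4.0000e-03  1.2000e-02  4.7159e+01]
x [ 3.8 89.3] y [-28.   27.7]
```

Blue carton is flat, centred and flush (top spans x up to 89–90 mm, y ±28). Now the yellow one.

Call:
{"method": "send_rows", "body": {"steps": [[[0,0,0,0.1,1],[0,0,0,0.086,1],[0.4,-2,1.5,0,1],[0.4,-2,3,0,1],[0.2,0,3,0,1],[0,0,1.2,0,1],[0,0,0,0,1],[0,0,0,0,1]]]}}

```text
clock: 22.97
position: [444.9, -83.3, 82.1]
ee_rot: [0.998, -0.062, -0.018, 0.003]
contact_force: [0.1, -0.2, 0.4]
gripper_width: 85.6
```

```bash
python3 go.py 433 -78.5 9 -0.113
```

```text
t22.97 p [444.9 -83.3  82.1] a-0.124 turn -0.011 shift cm now [-1.24 -0.33  7.31] after turn [-1.24 -0.34  7.31] j [ 0.17  0.29 -0.58 -0.   -0.74  1.27] F [ 0.1 -0.2  0.4] w 85.6
tilt z-axis [-0.036 -0.005 -0.999] exact tool shift now [-0.99 -0.39  7.34]
```

Call:
{"method": "send_rows", "body": {"steps": [[[-1.0,-0.4,1.5,-0.011,1],[0,0,2.5,0,1],[0,0,2,0,1],[0,0,0.5,0,1],[0,0,0,0,1],[0,0,0,0,1]]]}}

```text
clock: 23.47
position: [441.9, -80.1, 20.9]
ee_rot: [0.998, -0.057, -0.011, 0.003]
contact_force: [-0.3, -0.4, -0.4]
gripper_width: 85.7
```

```bash
python3 go.py 433 -78.5 10 -0.113
```

```text
t23.47 p [441.9 -80.1  20.9] a-0.114 turn -0.001 shift cm now [-0.91 -0.06  1.09] after turn [-0.9  -0.06  1.09] j [ 0.18  0.39 -0.66  0.   -0.55  1.27] F [-0.3 -0.4 -0.4] w 85.7
tilt z-axis [-0.022 -0.004 -1.   ] exact tool shift now [-0.88 -0.06  1.11]
```

Call:
{"method": "send_rows", "body": {"steps": [[[-0.9,-0.1,0.5,0,1],[-0.1,0,0.6,0,1],[0,0,0.2,0,1],[0,0,0,0,0],[0,0,0,0,0],[0,0,0,0,0],[0,0,0,0,0],[0,0,0,0,0]]]}}

```text
clock: 24.13
position: [434.9, -77.5, 11.7]
ee_rot: [0.998, -0.057, -0.005, 0.002]
contact_force: [-0.7, -0.5, -0.7]
gripper_width: 55.0
```

```bash
python3 go.py 433 -78.5 9 -0.113
```

```text
t24.13 p [434.9 -77.5  11.7] a-0.113 turn -0.000 shift cm now [-0.18  0.12  0.27] after turn [-0.18  0.12  0.27] j [ 0.19  0.4  -0.69  0.   -0.5   1.26] F [-0.7 -0.5 -0.7] w 55.0
tilt z-axis [-0.011 -0.003 -1.   ] exact tool shift now [-0.18  0.12  0.28]
```

Call:
{"method": "send_rows", "body": {"steps": [[[0,0,-2,0,0],[0,0,-3.5,0,0],[0,0,-3.5,0,0],[0,0,-3.5,0,0],[0,0,-2.5,-0.1,0],[0,0,-0.5,-0.09,0],[0,2,0,0,0],[0,3.5,0,0,0],[0,3.5,0,0,0],[0,3.5,0,0,0]]]}}

```text
clock: 24.97
position: [447.0, -201.1, 175.5]
ee_rot: [0.999, 0.048, -0.006, 0.001]
contact_force: [1.1, 0.9, -0.3]
gripper_width: 55.2
```

```bash
python3 go.py 594.9 -264.8 160 0.078
```

```text
t24.97 p [ 447.  -201.1  175.5] a0.097 turn 0.019 shift cm now [14.11  7.77  1.55] after turn [14.25  7.51  1.55] j [-0.09  0.21 -0.39  0.   -0.98  1.75] F [ 1.1  0.9 -0.3] w 55.2
tilt z-axis [-0.011 -0.002 -1.   ] exact tool shift now [14.12  7.77  1.41]
```

Call:
{"method": "send_rows", "body": {"steps": [[[2,1.0,0,0.019,0],[3,1.4,0,0,0],[3,1.4,0,0,0],[3,1.4,0,0,0],[2,1.2,0,0,0],[1,0.6,0,0,0],[0,0,0,0,0],[0,0,0,0,0]]]}}

```text
clock: 25.63
position: [593.1, -270.5, 167.6]
ee_rot: [0.999, 0.032, -0.01, -0.001]
contact_force: [-0.3, -0.1, -0.7]
gripper_width: 55.5
```

```bash
python3 go.py 594.9 -264.8 125 0.078
```

```text
t25.63 p [ 593.1 -270.5  167.6] a0.064 turn -0.014 shift cm now [ 0.21 -0.56  4.26] after turn [ 0.22 -0.55  4.26] j [-0.18  0.49  0.    0.   -1.11  1.81] F [-0.3 -0.1 -0.7] w 55.5
tilt z-axis [-0.019  0.001 -1.   ] exact tool shift now [ 0.29 -0.55  4.26]
```

Call:
{"method": "send_rows", "body": {"steps": [[[0.3,-0.5,1.0,-0.014,0],[0,0,1.6,0,0],[0,0,1.2,0,0],[0,0,0.4,0,0],[0,0,0,0,0],[0,0,0,0,0]]]}}

```text
clock: 26.13
position: [590.3, -260.8, 121.8]
ee_rot: [0.999, 0.041, -0.012, -0.003]
contact_force: [-0.2, -0.5, -1.1]
gripper_width: 55.4
```

```bash
python3 go.py 595.5 -264.8 103 0.078
```

```text
t26.13 p [ 590.3 -260.8  121.8] a0.082 turn 0.004 shift cm now [0.49 0.44 1.88] after turn [0.49 0.44 1.88] j [-0.17  0.52 -0.06 -0.   -1.01  1.82] F [-0.2 -0.5 -1.1] w 55.4
tilt z-axis [-0.024  0.004 -1.   ] exact tool shift now [0.53 0.46 1.87]
```

Call:
{"method": "send_rows", "body": {"steps": [[[0.6,0.35,0.4,0,0],[0,0,0.6,0,0],[0,0,0.4,0,0],[0,0,0,0,0],[0,0,0,0,0]]]}}

```text
clock: 26.55
position: [597.8, -263.7, 108.9]
ee_rot: [0.999, 0.042, -0.01, -0.002]
contact_force: [0.7, -0.6, -0.9]
gripper_width: 55.2
```

```bash
python3 go.py 595.5 -264.8 101 0.078
```

```text
t26.55 p [ 597.8 -263.7  108.9] a0.083 turn 0.005 shift cm now [-0.24  0.09  0.79] after turn [-0.24  0.09  0.79] j [-0.17  0.54 -0.06  0.   -0.99  1.82] F [ 0.7 -0.6 -0.9] w 55.2
tilt z-axis [-0.019  0.003 -1.   ] exact tool shift now [-0.22  0.09  0.79]
```

Call:
{"method": "send_rows", "body": {"steps": [[[-0.2,0.1,0.5,0,0],[0,0,0.4,0,0],[0,0,0.3,0,0]]]}}

```text
clock: 26.8
position: [596.8, -265.5, 100.2]
ee_rot: [0.999, 0.043, -0.008, -0.001]
contact_force: [-6.5, 6.4, 23.2]
gripper_width: 55.4
```

```bash
python3 go.py 595.5 -264.8 101 0.078
```

```text
t26.80 p [ 596.8 -265.5  100.2] a0.085 turn 0.007 shift cm now [-0.13 -0.08 -0.08] after turn [-0.13 -0.08 -0.08] j [-0.17  0.55 -0.07  0.   -0.97  1.83] F [-6.5  6.4 23.2] w 55.4
tilt z-axis [-0.016  0.001 -1.   ] exact tool shift now [-0.13 -0.08 -0.08]
```

Contact at the predicted height. Release, let it drop flat, re-grip lower and draw back.

Call:
{"method": "send_rows", "body": {"steps": [[[0,0,0,0,0],[0,0,0,0,1],[0,0,0,0,1],[0,0,0,0,1],[0,0,0,0,1],[0,0,0,0,1],[0,0,0,0,1],[0,0,0,0,1]]]}}

```text
clock: 27.47
position: [597.4, -266.1, 101.2]
ee_rot: [0.999, 0.043, -0.006, -0.0]
contact_force: [0.1, -0.6, 0.2]
gripper_width: 85.5
```

```bash
python3 go.py 595.5 -264.6 90 0.078;  python3 -c "
from h import *
im,P=cloud('side'); cv2.imwrite('pics/s6.png',cv2.resize(im[150:310,270:430],None,fx=3.5,fy=3.5,interpolation=cv2.INTER_CUBIC))"
```

```text
t27.47 p [ 597.4 -266.1  101.2] a0.085 turn 0.007 shift cm now [-0.17 -0.16  1.12] after turn [-0.17 -0.16  1.12] j [-0.17  0.55 -0.07  0.   -0.97  1.83] F [ 0.1 -0.6  0.2] w 85.5
tilt z-axis [-0.013 -0.    -1.   ] exact tool shift now [-0.16 -0.16  1.12]
```

View pics/s6.png

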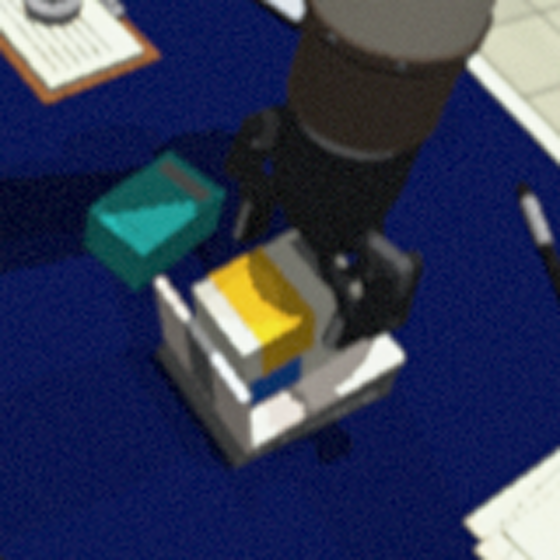

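Yellow lies on blue (crop (250,310)) with a small gap to the backstop. Drawing it back.

Call:
{"method": "send_rows", "body": {"steps": [[[-0.1,-0.2,0.6,0.007,1],[0,0,0.4,0,1],[0,0,0,0,0],[0,0,0,0,0],[0,0,0,0,0],[0,0,0,0,0],[0,0,0,0,0]]]}}

```text
clock: 28.1
position: [595.9, -263.9, 89.9]
ee_rot: [0.999, 0.039, -0.007, -0.0]
contact_force: [0.1, -0.2, -1.5]
gripper_width: 55.8
```

Call:
{"method": "send_rows", "body": {"steps": [[[-0.4,0,0.1,0,0],[-0.4,0,0.1,0,0]]]}}

```text
clock: 28.27
position: [588.4, -264.5, 88.0]
ee_rot: [0.999, 0.039, -0.006, 0.0]
contact_force: [0.3, -1.3, 0.9]
gripper_width: 55.8
```

Call:
{"method": "send_rows", "body": {"steps": [[[-0.4,0,0.1,0,0],[-0.4,0,0.1,0,0]]]}}

```text
clock: 28.43
position: [587.7, -264.9, 88.9]
ee_rot: [0.999, 0.039, 0.004, 0.002]
contact_force: [8.2, 3.3, 1.4]
gripper_width: 55.6
```

Call:
{"method": "send_rows", "body": {"steps": [[[-0.3,0,0.1,0,0],[0,0,0,0,0.8],[0,0,0,0,1],[0,0,0,0,1],[0,0,0,0,1],[0,0,-2,0,1],[0,0,-3.5,0,1],[0,0,-3.5,0,1],[0,0,-3,0,1],[0,0,0,0,1]]]}}

```text
clock: 29.27
position: [580.2, -264.9, 209.4]
ee_rot: [0.999, 0.038, -0.0, 0.001]
contact_force: [1.1, 0.1, 1.9]
gripper_width: 85.2
```

Call:
{"method": "send_rows", "body": {"steps": [[[-2.5,-2.5,0,0,1],[-2.8,-2.8,0,0,1],[-2.8,-2.8,0,0,1],[-2.8,-2.8,0,0,1],[-2.0,-2.0,0,0,1],[0,0,0,0,1]]]}}

```text
clock: 29.77
position: [434.8, -144.7, 205.7]
ee_rot: [0.999, 0.035, -0.002, 0.001]
contact_force: [-0.4, 0.6, -0.4]
gripper_width: 85.5
```

```bash
python3 chk.py
python3 - <<'E'
from h import *
im,P=cloud("top")
for n,u,v,r,a,b in [("pwdisc",209,148,18,22,36),("bottle",155,150,30,92,106),("red",223,210,25,38,52),("reader",98,197,17,8,25)]:
    p=near(P,u,v,r,a,b); print(n,rect(p) if len(p)>3 else len(p))
s,Q=cloud("side"); cv2.imwrite("pics/s7.png",cv2.resize(s[60:310,170:430],None,fx=2.3,fy=2.3,interpolation=cv2.INTER_CUBIC))
print(arm.read_state()["position"])
E
```

```text
layer c=(84.6,-8.7) 59x27 yaw=0.996 zmed=92.8 n=117
 plane [-8.0000e-03 -1.8000e-02  9.2982e+01]
x [59.6 89.6] y [-27.9  20.5]
pwdisc c=(618.6,139.2) 52x49 yaw=-0.392 zmed=28.5 n=172
bottle c=(596.8,269.2) 20x20 yaw=1.332 zmed=100.9 n=62
red c=(434.2,97.3) 90x42 yaw=0.128 zmed=47.2 n=482
reader c=(481.2,428.1) 87x59 yaw=0.317 zmed=19.3 n=693
[ 439.84405845 -146.68914393  206.3591499 ]
```

View pics/s7.png

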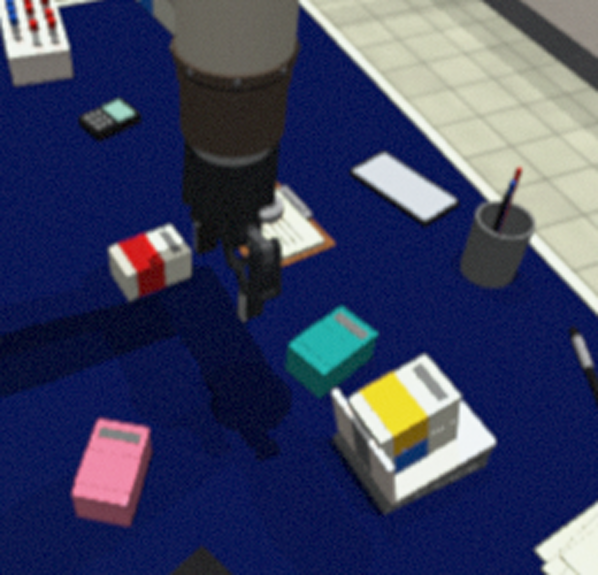

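The stack stands square against the backstop (crop (405,420)), but the arm hides part of it from above. I'll clear the arm and do a final check.

Call:
{"method": "send_rows", "body": {"steps": [[[0,-3,0,0,1],[0,-3.5,0,0,1],[0,-3.5,0,0,1],[0,-3.5,0,0,1],[0,-2,0,0,1],[0,0,0,0,1],[0,0,0,0,1]]]}}

```text
clock: 30.5
position: [439.0, 10.8, 204.8]
ee_rot: [1.0, 0.029, 0.001, 0.003]
contact_force: [0.3, 0.7, -0.6]
gripper_width: 85.5
```

```bash
python3 chk.py
python3 - <<'E'
from h import *
O=np.array([556.,-267.8,23]); a=.078;t=.24
ex=np.array([np.cos(t)*np.cos(a),np.cos(t)*np.sin(a),np.sin(t)]); ey=np.array([-np.sin(a),np.cos(a),0]); ez=np.cross(ex,ey)
s,Q=cloud("side"); q=(near(Q,350,240,60,0,200)-O)@np.c_[ex,ey,ez]
for lo,hi in ((8,38),(54,84)):
    r=q[(q[:,2]>lo)&(q[:,2]<hi)&(q[:,0]>5)&(q[:,0]<110)&(abs(q[:,1])<40)]
    print("side face x",np.percentile(r[:,0],[1,99]).round(1),"y",np.median(r[:,1]).round(1), "fit", np.polyfit(r[:,0],r[:,1],1).round(3),len(r))
E
```

```text
layer c=(45.0,28.0) 83x2 yaw=0.018 zmed=47.1 n=50
 plane [2.8000e-02 2.9100e-01 3.7735e+01]
x [ 3.5 86. ] y [26.6 28.9]
layer c=(46.4,0.1) 87x58 yaw=0.009 zmed=93.0 n=816
 plane [ 2.0000e-03 -1.3000e-02  9.2828e+01]
x [ 4.2 89. ] y [-27.6  28.6]
side face x [10.7 85.4] y -27.8 fit [ 1.8000e-02 -2.8788e+01] 152
side face x [ 6.5 86.4] y -27.7 fit [ 1.7000e-02 -2.8487e+01] 186
```

Both cartons are flat, aligned and flush, so I'm handing in.

```bash
python3 -c "
from bench import job
print(job.job_done())"
```

```text
the job is handed in; nothing more can be done
None
```

I set out the desk and handed the job in at about 31 s of robot time; no verdict was reported. All four moved items are released, and the arm is clear of them.

| Item | Last check |
|---|---|
| Blue and yellow cartons | Flat on the slope and stacked. Top-face edge at about 89–90 mm from the backstop (a flush carton ends at 90), under 1 mm off mid width, about 0.01–0.02 rad off square. |
| Bottle | Upright at (597, 269), about 25 mm from the clipboard's left edge, level with its middle. |
| Paperweight | Flat on the forms. Measured 2–3 mm from the middle right after release; a later look with the arm partly in the way gave about 6 mm. Both are inside the 18 mm limit. |
| Card reader | Looks unmoved. The first measurement included other objects, so I have no clean before-and-after figure. |
| Red carton | The last reading was partly hidden by the arm, so the 7 mm difference it showed is not a reliable shift. The arm and the items it carried never went near it. |

- **Backstop bump:** on the way over, the paperweight hit the stand's backstop at about 24 N and pivoted in the grip. The stand and the blue carton measured the same afterwards.
- **Hard press:** lowering the paperweight pressed the forms with up to about 67 N, below the 120 N wrist limit.
- **Red carton:** I did not remeasure it at the end.

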